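Set out the inks for a tile print run

TASK

Set out the inks around the two tiles: stand the rust-red jar on the middle of the yellow tile, the mauve jar on the middle of the round cork mat between the tiles, and the blue jar on the table squarely behind the mint-green tile (the side away from the robot), centred on it with about 3 cm between the tile's back edge and the jar. Then put the little black pot centrally on top of the mauve jar. Keep all of them upright, and do not shift the peach-coloured jar.

Things in the scene. Friction and masses are not known exactly. Their poses are not given: they have to be found in the camera images.
- blue_jar: Closed round glass ink jar, 56 mm diameter, 62 mm tall, about 0.18 kg, deep blue ink with a white paper band, steel rim, flat lid with a deep blue disc on top. Origin: centre of its underside; z up, axially symmetric. Starts standing on the table.
- rust_jar: Closed round glass ink jar, 56 mm diameter, 62 mm tall, about 0.18 kg, rust-red ink with a white paper band, steel rim, flat lid with a rust-red disc on top. Origin: centre of its underside; z up, axially symmetric. Starts standing on the table.
- mauve_jar: Closed round glass ink jar, 56 mm diameter, 62 mm tall, about 0.18 kg, mauve ink with a white paper band, steel rim, flat lid with a mauve disc on top. Origin: centre of its underside; z up, axially symmetric. Starts standing on the table.
- black_pot: Small all-black round plastic pot, 42 mm diameter, 38 mm tall, about 0.06 kg, flat top and bottom. Origin: centre of its underside; z up. Starts standing on the table.
- mint_tile: Mint-green square ceramic tile, 100 x 100 x 8 mm, fixed on the table on one side of the cork mat (left or right, shuffled with the yellow tile). Origin: centre of its underside; z up, x points squarely out of its back edge (away from the robot, within 0.3 rad of straight ahead), y to its left edge. The blue jar's place: 108 mm along +x (half tile 50, gap 30, jar radius 28).
- yellow_tile: Yellow square ceramic tile, 100 x 100 x 8 mm, lying fixed on the table on the other side of the cork mat, 130 to 145 mm from it centre to centre. Origin: centre of its underside (the top is 8 mm higher); axes as for the mint tile.
- mat: Round cork mat, 90 mm diameter, 4 mm thick, fixed on the table between the mint and the yellow tile. Origin: centre of its underside.
- amber_jar: Bystander: peach-coloured jar, 52 mm diameter, 50 mm tall, standing loose behind the cork mat, some 20 cm beyond it. Origin: centre of its underside. Leave it alone.
There are look-alikes about, which are no part of the job. Leave any turquoise look-alike of the mauve_jar alone. Several things have the shape of the black_pot; the one meant has the colours described above.

How it is judged:
By the outcome, as a careful person would: the job done as asked, in the order asked, and still so for the second after the job is handed in, with the robot touching nothing.
It also fails if it takes over 112 s, if anything falls off the work surface, if the arm or the gripper's body presses on something with over 40 N, if the wrist force passes 120 N, or if a joint passes its speed limit or range.

ROBOT

A 6-joint arm with a two-finger parallel gripper is mounted at the origin on the work surface. World frame = base frame: x ahead of the robot, y to its left, z up, the work surface at z = 0. Lengths are in mm, angles in rad, forces in N, time in s.
With the tool pointing down it reaches from about 350 to 925 mm from the base axis. Payload 6.4 kg.
Tool frame: the origin (TCP) lies at the very end of the fingers, on their centre line; the grasp point (between the pads) lies 19 mm behind it (manip.grip_point_offset is the distance from the TCP to the grasp point, in mm); z points along the fingers, y is the line along which they close (so a half turn about z gives the same grasp; the last joint's range is limited). The gripper opens to 85 mm and grips with 20 to 120 N. Pads are 22 mm wide; open, the fingers measure 114 mm over their backs; the gripper's body (76 mm by 85 mm) begins 54 mm behind the grasp point. The pads swing forward as they close: fully open they stand 13 mm farther back than shut.
Start: joints at [1.103, 0.245, 1.558, -0, 1.339, -0.174], TCP at [188.231, 622.16, 231.29] pointing down, gripper open.
Joint ranges: [-3.13, 3.13], [-1.02, 2.26], [0.13, 2.54], [-0.95, 4.09], [0.21, 2.88], [-2.74, 2.74]. Speed limits (rad/s): [2.57, 2.57, 3.14, 3.14, 3.14, 3.14].

INTERFACE

Orientations are given as [roll, pitch, yaw] about the fixed x, y, z axes, in that order (R = Rz(yaw) Ry(pitch) Rx(roll)).
In Python, from workcell import manip gives the robot as it stands.
- The arm moves only by the tool servo_tool, never from a script. Its argument "commands" is a list of rows, each an object of numbers: "x", "y", "z": the shift along the tool's x, y, z in mm; "ax", "ay", "az": the turn, a rotation vector about the tool's x, y, z in rad; "gripper": the opening in per cent of the stroke, from 0 (shut) to 100 (fully open). A call has 1 to 5 rows; each row is the pose to reach, as a shift and turn from the pose commanded when the call began, along the tool's axes at that moment; what a row does not reach only later rows make up. A row lasts 1/10 s, in which the tool goes at most 50 mm and 8.59 degrees, less where a joint would pass 70% of its speed; a pose out of reach is approached as far as the arm can. A call with a gripper value outside its range is refused whole. The fingers move at their own pace and stop on an object; "squeeze" is the grip in N (left out, the last holds). Time passes only in rows, so rows that repeat a pose let the fingers close. It gives the time, the measured TCP pose, the force, the opening and the grip force at its end, in the units of the state.
- manip.read_state(): the state, without advancing time (a new reading comes with each control period).
- manip.capture(name): name is "scene" or "top" or "wrist"; returns (picture, depth): 480x640x3 uint8, red, green, blue; 480x640 float32, mm along the optical axis (not along the pixel's ray), 0 where there is no reading.
- manip.camera_params(name): a dict with "fx", "fy", "cx", "cy" (pixels), "rvec" (rotation vector, rad) and "tvec" (3), from world to camera coordinates, as OpenCV has them. Camera axes: x right, y down, z forward; pixel columns grow to the right and rows downward; lengths in mm; the calibration is good to about 2 mm. A picture is of the moment at which its call begins: read the wrist's pose just before it. camera_params takes no time and is no camera call; for the wrist camera it gives the pose at the moment of the call.
- manip.hand_in(): hands the job in; it is judged then, once.
The state is a dict: "t": time; "joints": joint angles; "joint_vel": joint speeds; "joint_efforts": joint torques, N m; "ee_pos": TCP position; "tcp_rot": TCP orientation; "ft_force": force on the tool from outside, world axes, zero at the start; "moment": the same for the moment, N m; "grip_width": finger opening in mm; "grip_force": force on a finger pad.
Only numpy, scipy, OpenCV 4.12 (cv2) and the standard library are available. Lean on these libraries where they do the work, as an engineer would, in place of code of your own. Each camera call takes 0.05 s, during which the arm holds its last target. There are 200 camera calls.

## Working session

There is one attempt and no reset: what is moved stays moved. The work goes in short steps, Python scripts to look and compute and a tool call to move; the robot and the scene stay as the last step left them, time stands still between calls to the robot, and variables do not carry over. Pictures are saved under pics/ and viewed, at most 14 in all, crops included, and the job is handed in when it is done.

Besides the shell and the picture viewer there is one more tool, called after ">>>" by a JSON object that holds its "op" and its "data", one argument or row to a line. servo_tool: Moves the arm, as the interface text tells. Its arguments: {"type":"object","properties":{"commands":{"type":"array"},"squeeze":{"type":"number"}},"required":["commands"]}

```bash
mkdir -p pics
cat > h.py <<'E'
import numpy as np, cv2
from workcell import manip
def cap(n,save=None):
    p=manip.camera_params(n); im,d=manip.capture(n)
    if save: cv2.imwrite('pics/'+save,im[...,::-1])
    return im,d,p
def ray(p,u,v,z):
    R=cv2.Rodrigues(np.array(p['rvec'],float))[0]; t=np.array(p['tvec'],float).ravel()
    c=-R.T@t; d=R.T@np.array([(u-p['cx'])/p['fx'],(v-p['cy'])/p['fy'],1.])
    return c+d*(z-c[2])/d[2]
E
python3 - <<'E'
from h import *
for n in('top','scene'):
    im,d,p=cap(n,n+'0.png'); np.savez(n+'0.npz',im=im,d=d); print(n,p)
print(manip.read_state())
E
```

```text
top {'fx': 438.75382212500296, 'fy': 438.75382212500296, 'cx': 324.0167568319416, 'cy': 237.6710408394709, 'rvec': array([ 2.19848603, -2.14975468,  0.10352191]), 'tvec': array([  6.97893411, 511.31430395, 849.01870974])}
scene {'fx': 562.4192508758382, 'fy': 562.4192508758382, 'cx': 321.7812187485999, 'cy': 245.0690354688683, 'rvec': array([ 1.02154626,  2.47520934, -1.0332587 ]), 'tvec': array([ 366.70662361, -215.90219379, 1660.53209646])}
{'t': 0.1, 'joints': array([ 1.10289929e+00,  2.45751470e-01,  1.55892547e+00, -2.34156291e-06,
        1.33867682e+00, -1.74109807e-01]), 'joint_vel': array([ 0.00016546, -0.00115634, -0.00279253,  0.00050213, -0.00088805,
       -0.00134063]), 'joint_efforts': array([-6.47609195e-04, -4.30677652e+01, -3.27124536e+01, -2.06523737e-04,
        2.89694181e-03,  2.98651719e-05]), 'ee_pos': array([187.99412726, 621.68794099, 230.26794412]), 'tcp_rot': array([-3.13985777e+00, -3.02836716e-04,  2.84780570e+00]), 'ft_force': array([-0.61165746,  1.01666272, -0.13174414]), 'moment': array([ 0.04022653, -0.00065351, -0.02702483]), 'grip_force': 0.0, 'grip_width': 85.35117297767614}
```

View pics/top0.png

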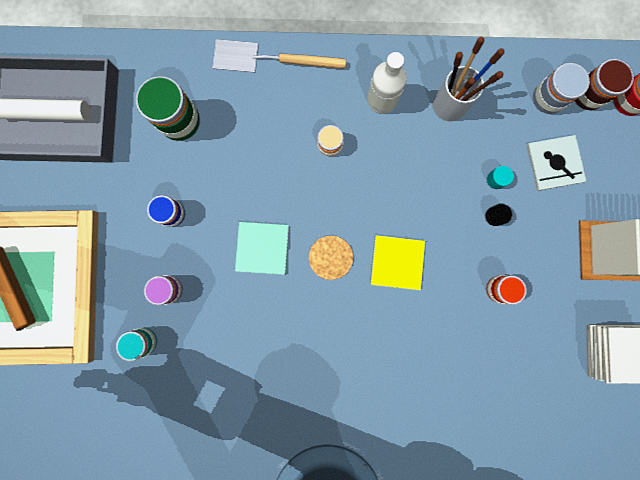

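View pics/scene0.png

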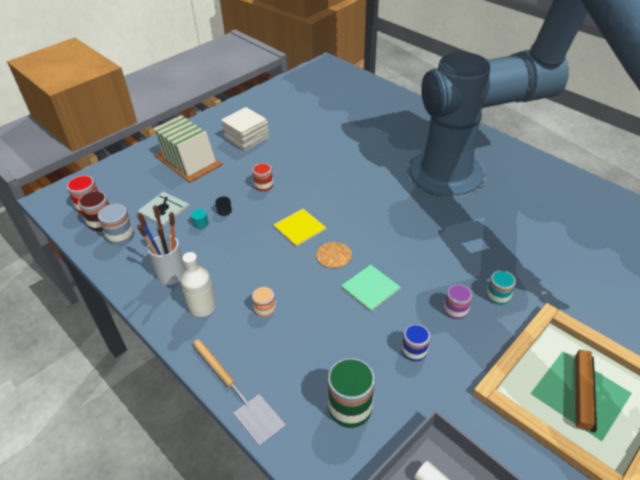

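The top view shows the blue lid at (161,209), mauve (161,290), turquoise (131,345), rust (512,290), black pot (498,214), mint tile (262,248), yellow tile (398,262), mat (331,257) and peach jar (330,137). The scene view agrees with this.

```bash
cat >> h.py <<'E'
def blob(im,u,v,tol=40,r=40):
    """mask of colour like that at (u,v), component holding it -> centre (min circle), contour"""
    c=np.median(im[v-2:v+3,u-2:u+3].reshape(-1,3),0)
    m=(np.abs(im.astype(int)-c).max(2)<tol).astype(np.uint8)
    k=np.zeros_like(m); k[max(0,v-r):v+r,max(0,u-r):u+r]=1; m*=k
    n,l=cv2.connectedComponents(m); m=(l==l[v,u]).astype(np.uint8)
    return max(cv2.findContours(m,cv2.RETR_EXTERNAL,cv2.CHAIN_APPROX_NONE)[0],key=len)
E
python3 - <<'E'
from h import *
im=np.load('top0.npz')['im']; p=manip.camera_params('top')
for n,u,v,z in [('blue',161,209,62),('mauve',161,290,62),('turq',131,345,62),('rust',512,290,62),('pot',498,212,38),('tpot',503,177,38),('mat',331,257,4),('peach',330,137,50),('mint',262,248,8),('yellow',398,262,8)]:
    c=blob(im,u,v,70 if n=='mat' else 40); e=cv2.fitEllipse(c)
    mr=cv2.minAreaRect(c)
    cc=mr[0] if z==8 else e[0]
    print(n,np.round(cc,1),np.round(e[1],1),ray(p,*cc,z).round(1))
    if z==8:
        q=np.array([ray(p,*x,8)[:2] for x in cv2.boxPoints(mr)]); print(q.round(1).tolist())
        for a,b in zip(q,np.roll(q,-1,0)): print(np.degrees(np.arctan2(*(b-a)[::-1])).round(1),np.linalg.norm(b-a).round(1))
R=cv2.Rodrigues(p['rvec'])[0];print('cam',-R.T@p['tvec'])
E
```

```text
blue [160.7 208.9] [22.7 23.3] [555.7 332.   62. ]
mauve [157.9 290.1] [23.8 24.7] [401.6 328.4  62. ]
turq [130.  345.9] [23.5 24.7] [297.5 374.2  62. ]
rust [511.8 289.7] [23.  23.9] [ 417.  -337.3   62. ]
pot [498.3 214.7] [20.2 26.2] [ 563.  -323.7   38. ]
tpot [502.8 175.4] [18.6 19.6] [ 642.  -333.8   38. ]
mat [330.4 257.2] [43.2 43.7] [473.4   4.5   4. ]
peach [330.1 136.8] [20.8 20.9] [708.6  10.9  50. ]
mint [261.2 247.8] [57.  58.1] [489.  144.9   8. ]
[[441.6, 197.1], [542.3, 193.6], [537.0, 92.1], [436.3, 96.6]]
-1.9 100.8
-93.0 101.7
177.5 100.8
87.0 100.6
yellow [397.7 262.4] [55.6 56.7] [ 465.9 -131.3    8. ]
[[421.8, -77.3], [519.2, -86.9], [510.4, -185.8], [413.2, -175.1]]
-5.7 97.9
-95.1 99.2
173.7 97.8
85.0 98.2
cam [429.48425884  18.93168016 893.03340101]
```

>>> {"op": "servo_tool", "data": {
  "commands": [
    {"x":-48,"y":-11,"az":-0.1,"gripper":100},
    {"x":-96,"y":-22,"az":-0.2},
    {"x":-143,"y":-33,"az":-0.294},
    {"x":-190,"y":-44,"az":-0.294},
    {"x":-238,"y":-55,"az":-0.294}
  ],
  "squeeze": 35
}}

```text
invalid input at $.commands[0]: expected keys x, y, z, ax, ay, az, gripper
```

>>> {"op": "servo_tool", "data": {
  "commands": [
    {"x":-18,"y":-46},
    {"x":-36,"y":-92},
    {"x":-54,"y":-138},
    {"x":-72,"y":-184},
    {"x":-90,"y":-230}
  ]
}}

```text
invalid input at $.commands[0]: expected keys x, y, z, ax, ay, az, gripper
```

All keys are needed in every row.

>>> {"op": "servo_tool", "data": {
  "commands": [
    {"x":-48,"y":-11,"z":0,"ax":0,"ay":0,"az":-0.1,"gripper":100},
    {"x":-96,"y":-22,"z":0,"ax":0,"ay":0,"az":-0.2,"gripper":100},
    {"x":-143,"y":-33,"z":0,"ax":0,"ay":0,"az":-0.294,"gripper":100},
    {"x":-190,"y":-44,"z":0,"ax":0,"ay":0,"az":-0.294,"gripper":100},
    {"x":-238,"y":-55,"z":0,"ax":0,"ay":0,"az":-0.294,"gripper":100}
  ],
  "squeeze": 35
}}

```text
t: 0.6
ee_pos: [401.2, 499.3, 230.8]
tcp_rot: [-3.141, -0.001, -3.141]
ft_force: [-0.7, 0.7, 0.1]
grip_width: 85.6
grip_force: 0.0
```

>>> {"op": "servo_tool", "data": {
  "commands": [
    {"x":-18,"y":-46,"z":0,"ax":0,"ay":0,"az":0,"gripper":100},
    {"x":-36,"y":-92,"z":0,"ax":0,"ay":0,"az":0,"gripper":100},
    {"x":-54,"y":-138,"z":0,"ax":0,"ay":0,"az":0,"gripper":100},
    {"x":-72,"y":-184,"z":0,"ax":0,"ay":0,"az":0,"gripper":100},
    {"x":-90,"y":-230,"z":0,"ax":0,"ay":0,"az":0,"gripper":100}
  ]
}}

```text
t: 1.1
ee_pos: [490.2, 268.7, 230.9]
tcp_rot: [-3.141, -0.001, -3.141]
ft_force: [0.9, 0.1, 0.0]
grip_width: 85.0
grip_force: 0.0
```

>>> {"op": "servo_tool", "data": {
  "commands": [
    {"x":0,"y":-49,"z":0,"ax":0,"ay":0,"az":0,"gripper":100},
    {"x":0,"y":-98,"z":0,"ax":0,"ay":0,"az":0,"gripper":100},
    {"x":0,"y":-147,"z":0,"ax":0,"ay":0,"az":0,"gripper":100},
    {"x":0,"y":-196,"z":0,"ax":0,"ay":0,"az":0,"gripper":100},
    {"x":0,"y":-245,"z":0,"ax":0,"ay":0,"az":0,"gripper":100}
  ]
}}

```text
t: 1.6
ee_pos: [489.6, 23.8, 231.0]
tcp_rot: [3.142, -0.0, -3.141]
ft_force: [1.6, -0.8, -0.2]
grip_width: 84.8
grip_force: 0.0
```

>>> {"op": "servo_tool", "data": {
  "commands": [
    {"x":8,"y":-48,"z":0,"ax":0,"ay":0,"az":0,"gripper":100},
    {"x":16,"y":-96,"z":0,"ax":0,"ay":0,"az":0,"gripper":100},
    {"x":24,"y":-144,"z":0,"ax":0,"ay":0,"az":0,"gripper":100},
    {"x":32,"y":-192,"z":0,"ax":0,"ay":0,"az":0,"gripper":100},
    {"x":40,"y":-240,"z":0,"ax":0,"ay":0,"az":0,"gripper":100}
  ]
}}

```text
t: 2.1
ee_pos: [449.3, -216.1, 231.1]
tcp_rot: [3.141, -0.0, 3.142]
ft_force: [1.5, -0.1, -0.3]
grip_width: 85.6
grip_force: 0.0
```

>>> {"op": "servo_tool", "data": {
  "commands": [
    {"x":8,"y":-30,"z":20,"ax":0,"ay":0,"az":0,"gripper":100},
    {"x":16,"y":-60,"z":40,"ax":0,"ay":0,"az":0,"gripper":100},
    {"x":24,"y":-90,"z":60,"ax":0,"ay":0,"az":0,"gripper":100},
    {"x":33,"y":-121,"z":80,"ax":0,"ay":0,"az":0,"gripper":100},
    {"x":33,"y":-121,"z":80,"ax":0,"ay":0,"az":0,"gripper":100}
  ]
}}

```text
t: 2.6
ee_pos: [414.8, -336.6, 148.0]
tcp_rot: [3.138, -0.004, 3.138]
ft_force: [0.3, 0.2, 0.5]
grip_width: 85.1
grip_force: 0.0
```

Run:
```python
from h import *
im,d,p=cap('wrist','w1.png'); s=manip.read_state(); print(s['ee_pos'],s['tcp_rot'])
R=cv2.Rodrigues(p['rvec'])[0];print('cam',-R.T@p['tvec'],R[2],p['fx'],p['cx'],p['cy'])
```

```text
[ 415.88462431 -335.64433734  149.39217648] [ 3.13835954e+00 -2.44381189e-03  3.13895556e+00]
cam [ 335.10510216 -336.29718547  291.91027276] [ 0.30987324  0.00283527 -0.95077365] 402.4253337807707 313.03629912132385 233.93507629668085
```

View pics/w1.png

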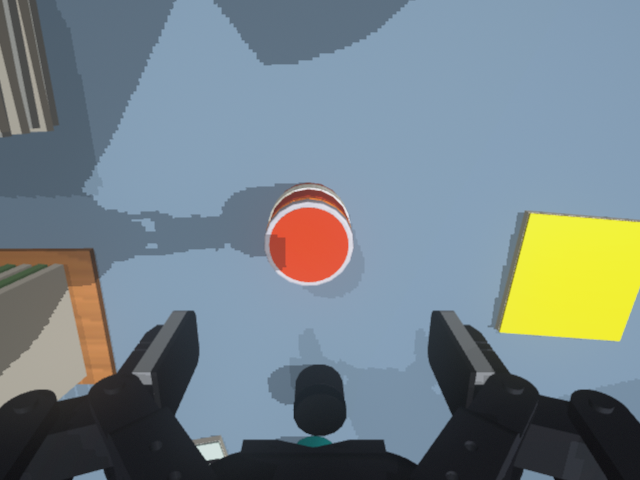

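The wrist view shows the rust lid at (309,244), with yellow tile to the right at about (570,275).

Run:
```python
from h import *
im,d,p=cap('wrist'); s=manip.read_state()
e=cv2.fitEllipse(blob(im,309,250,40,60)); print(e,ray(p,*e[0],62),s['ee_pos'])
```

```text
((309.3591003417969, 241.23204040527344), (70.16181182861328, 75.22632598876953), 150.7373504638672) [ 416.35847063 -336.97913312   62.        ] [ 416.76659745 -335.2185256   150.54729668]
```

>>> {"op": "servo_tool", "data": {
  "commands": [
    {"x":0,"y":0,"z":40,"ax":0,"ay":0,"az":0,"gripper":100},
    {"x":0,"y":0,"z":80,"ax":0,"ay":0,"az":0,"gripper":100},
    {"x":0,"y":0,"z":110,"ax":0,"ay":0,"az":0,"gripper":100},
    {"x":0,"y":0,"z":132,"ax":0,"ay":0,"az":0,"gripper":100},
    {"x":0,"y":0,"z":132,"ax":0,"ay":0,"az":0,"gripper":100}
  ]
}}

```text
t: 3.2
ee_pos: [416.3, -332.6, 17.0]
tcp_rot: [3.137, -0.003, -3.14]
ft_force: [-0.4, 0.1, -0.6]
grip_width: 85.6
grip_force: 0.0
```

>>> {"op": "servo_tool", "data": {
  "commands": [
    {"x":0,"y":0,"z":0,"ax":0,"ay":0,"az":0,"gripper":50},
    {"x":0,"y":0,"z":0,"ax":0,"ay":0,"az":0,"gripper":50},
    {"x":0,"y":0,"z":0,"ax":0,"ay":0,"az":0,"gripper":50},
    {"x":0,"y":0,"z":0,"ax":0,"ay":0,"az":0,"gripper":50},
    {"x":0,"y":0,"z":0,"ax":0,"ay":0,"az":0,"gripper":50}
  ]
}}

```text
t: 3.7
ee_pos: [419.0, -337.2, 22.0]
tcp_rot: [-3.138, 0.004, -3.141]
ft_force: [-0.1, -1.1, 6.6]
grip_width: 55.5
grip_force: 37.8
```

>>> {"op": "servo_tool", "data": {
  "commands": [
    {"x":0,"y":0,"z":0,"ax":0,"ay":0,"az":0,"gripper":50},
    {"x":0,"y":0,"z":0,"ax":0,"ay":0,"az":0,"gripper":50},
    {"x":0,"y":0,"z":0,"ax":0,"ay":0,"az":0,"gripper":50}
  ]
}}

```text
t: 4.0
ee_pos: [418.9, -337.2, 22.0]
tcp_rot: [-3.138, 0.004, -3.141]
ft_force: [0.6, 0.0, 7.4]
grip_width: 55.5
grip_force: 37.8
```

>>> {"op": "servo_tool", "data": {
  "commands": [
    {"x":0,"y":0,"z":-20,"ax":0,"ay":0,"az":0,"gripper":50},
    {"x":0,"y":0,"z":-50,"ax":0,"ay":0,"az":0,"gripper":50},
    {"x":0,"y":0,"z":-80,"ax":0,"ay":0,"az":0,"gripper":50}
  ]
}}

```text
t: 4.3
ee_pos: [416.8, -334.6, 100.0]
tcp_rot: [3.14, -0.001, -3.141]
ft_force: [0.8, -0.3, -1.9]
grip_width: 55.2
grip_force: 38.1
```

>>> {"op": "servo_tool", "data": {
  "commands": [
    {"x":-10,"y":41,"z":0,"ax":0,"ay":0,"az":0,"gripper":50},
    {"x":-20,"y":82,"z":0,"ax":0,"ay":0,"az":0,"gripper":50},
    {"x":-30,"y":124,"z":0,"ax":0,"ay":0,"az":0,"gripper":50},
    {"x":-40,"y":166,"z":0,"ax":0,"ay":0,"az":0,"gripper":50},
    {"x":-49,"y":206,"z":0,"ax":0,"ay":0,"az":0,"gripper":50}
  ]
}}

```text
t: 4.8
ee_pos: [466.1, -127.4, 99.6]
tcp_rot: [3.141, 0.0, 3.142]
ft_force: [0.7, -0.0, -2.8]
grip_width: 55.2
grip_force: 38.3
```

>>> {"op": "servo_tool", "data": {
  "commands": [
    {"x":0,"y":0,"z":0,"ax":0,"ay":0,"az":0,"gripper":50},
    {"x":0,"y":0,"z":0,"ax":0,"ay":0,"az":0,"gripper":50}
  ]
}}

```text
t: 5.0
ee_pos: [466.2, -128.5, 99.5]
tcp_rot: [-3.141, 0.0, -3.139]
ft_force: [0.8, -0.3, -2.3]
grip_width: 55.2
grip_force: 38.5
```

Run:
```python
from h import *
im,d,p=cap('wrist','w2.png'); s=manip.read_state(); print(s['ee_pos'],s['tcp_rot'],s['ft_force'])
np.savez('w2.npz',im=im,**{k:p[k] for k in p})
```

```text
[ 466.20733692 -129.39473706   99.5620419 ] [-3.14116403e+00  2.90214738e-04 -3.14082753e+00] [ 0.34041737  0.29193282 -2.91486293]
```

View pics/w2.png

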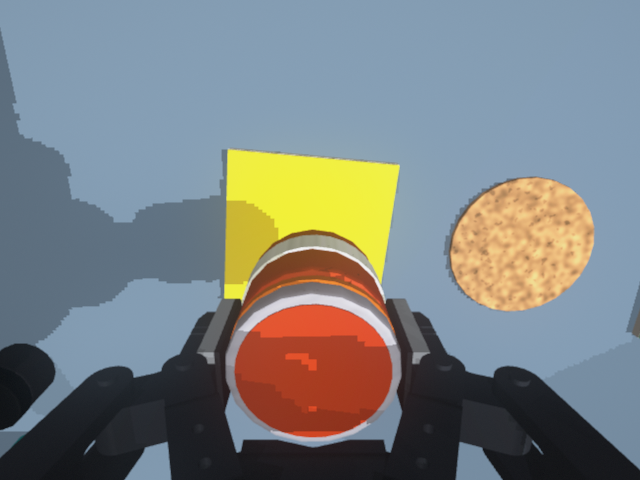

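Jar held upright: lid at (313,371). The tile's near corners are at (228,150) and (399,164), and the mat is at (522,244).

Run:
```python
from h import *
p=dict(np.load('w2.npz')); im=p['im']
a,b=ray(p,228,149.5,8)[:2],ray(p,399.5,164,8)[:2]
u=(b-a)/np.linalg.norm(b-a); n=np.array([u[1],-u[0]]); n=n if n[0]>0 else -n
print(a,b,np.linalg.norm(b-a),'centre',(a+b)/2+50*n,'yaw',np.degrees(np.arctan2(n[1],n[0])))
e=cv2.fitEllipse(blob(im,313,330,60,110)); print(e[0],ray(p,313,371,140),ray(p,313,371,143))
e=cv2.fitEllipse(blob(im,522,244,70,100)); print(ray(p,*e[0],4),e[1])
```

```text
[ 412.43705628 -176.86921139] [420.58350459 -77.62825098] 99.57476006482423 centre [ 466.34266785 -131.33935029] yaw -4.692749136873004
(309.1529541015625, 342.9703369140625) [ 463.7804785  -127.90624773  140.        ] [ 461.5122331  -127.91043312  143.        ]
[471.36998797   4.12901313   4.        ] (124.83653259277344, 149.1862335205078)
```

>>> {"op": "servo_tool", "data": {
  "commands": [
    {"x":-2.5,"y":-1,"z":25,"ax":0,"ay":0,"az":0,"gripper":50},
    {"x":-2.5,"y":-1,"z":45,"ax":0,"ay":0,"az":0,"gripper":50},
    {"x":-2.5,"y":-1,"z":60,"ax":0,"ay":0,"az":0,"gripper":50},
    {"x":-2.5,"y":-1,"z":66,"ax":0,"ay":0,"az":0,"gripper":50},
    {"x":-2.5,"y":-1,"z":66,"ax":0,"ay":0,"az":0,"gripper":50}
  ]
}}

```text
t: 5.55
ee_pos: [468.1, -131.0, 32.7]
tcp_rot: [3.141, -0.001, 3.14]
ft_force: [0.1, 0.1, -2.4]
grip_width: 55.3
grip_force: 38.5
```

>>> {"op": "servo_tool", "data": {
  "commands": [
    {"x":0,"y":0,"z":1.5,"ax":0,"ay":0,"az":0,"gripper":50},
    {"x":0,"y":0,"z":3,"ax":0,"ay":0,"az":0,"gripper":50},
    {"x":0,"y":0,"z":3,"ax":0,"ay":0,"az":0,"gripper":50}
  ]
}}

```text
t: 5.85
ee_pos: [469.1, -130.7, 30.8]
tcp_rot: [-3.141, 0.001, -3.141]
ft_force: [-0.7, 0.0, -2.0]
grip_width: 55.3
grip_force: 38.5
```

>>> {"op": "servo_tool", "data": {
  "commands": [
    {"x":0,"y":0,"z":1,"ax":0,"ay":0,"az":0,"gripper":50},
    {"x":0,"y":0,"z":2,"ax":0,"ay":0,"az":0,"gripper":50},
    {"x":0,"y":0,"z":2,"ax":0,"ay":0,"az":0,"gripper":50}
  ]
}}

```text
t: 6.15
ee_pos: [469.3, -130.6, 30.0]
tcp_rot: [-3.141, -0.0, -3.141]
ft_force: [-6.1, 2.3, 12.2]
grip_width: 55.1
grip_force: 39.8
```

>>> {"op": "servo_tool", "data": {
  "commands": [
    {"x":0,"y":0,"z":0,"ax":0,"ay":0,"az":0,"gripper":75},
    {"x":0,"y":0,"z":0,"ax":0,"ay":0,"az":0,"gripper":85},
    {"x":0,"y":0,"z":0,"ax":0,"ay":0,"az":0,"gripper":100},
    {"x":0,"y":0,"z":0,"ax":0,"ay":0,"az":0,"gripper":100}
  ]
}}

```text
t: 6.55
ee_pos: [468.7, -130.4, 28.2]
tcp_rot: [3.142, -0.0, -3.141]
ft_force: [-0.9, 0.3, -0.1]
grip_width: 85.5
grip_force: 0.0
```

>>> {"op": "servo_tool", "data": {
  "commands": [
    {"x":0,"y":0,"z":-30,"ax":0,"ay":0,"az":0,"gripper":100},
    {"x":0,"y":0,"z":-70,"ax":0,"ay":0,"az":0,"gripper":100},
    {"x":0,"y":0,"z":-110,"ax":0,"ay":0,"az":0,"gripper":100},
    {"x":0,"y":0,"z":-130,"ax":0,"ay":0,"az":0,"gripper":100},
    {"x":0,"y":0,"z":-130,"ax":0,"ay":0,"az":0,"gripper":100}
  ]
}}

```text
t: 7.05
ee_pos: [470.9, -131.5, 162.0]
tcp_rot: [-3.138, 0.007, -3.141]
ft_force: [0.7, -0.8, -0.3]
grip_width: 85.6
grip_force: 0.0
```

Run:
```python
from h import *
im,d,p=cap('wrist','w3.png'); s=manip.read_state(); print(s['ee_pos'],s['tcp_rot'],s['ft_force'])
np.savez('w3.npz',im=im,**{k:p[k] for k in p})
c=p['cx'];R=cv2.Rodrigues(p['rvec'])[0];q=R@[466,-131,70]+p['tvec'];u,v=int(p['fx']*q[0]/q[2]+p['cx']),int(p['fy']*q[1]/q[2]+p['cy'])
e=cv2.fitEllipse(blob(im,u,v,60,60));print(u,v,e,ray(p,*e[0],70))
```

```text
[ 469.53531012 -130.82774737  159.52800794] [-3.14003442e+00  2.80393557e-03 -3.14135888e+00] [-0.37016385  0.18654122  0.51529297]
313 229 ((315.3127136230469, 230.96102905273438), (72.5998306274414, 75.98344421386719), 93.30364227294922) [ 467.14340027 -129.86698986   70.        ]
```

View pics/w3.png

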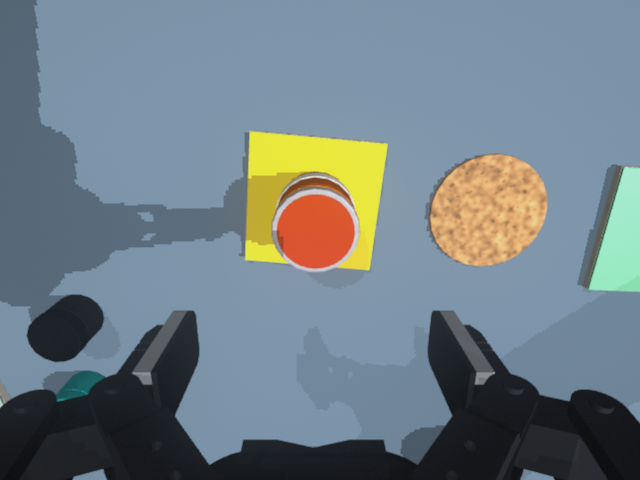

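The rust jar stands on the tile: its lid at (315,231) gives (467,-130), under 2 mm off. Next is mauve.

>>> {"op": "servo_tool", "data": {
  "commands": [
    {"x":6,"y":46,"z":0,"ax":0,"ay":0,"az":0,"gripper":100},
    {"x":12,"y":92,"z":0,"ax":0,"ay":0,"az":0,"gripper":100},
    {"x":18,"y":138,"z":0,"ax":0,"ay":0,"az":0,"gripper":100},
    {"x":26,"y":184,"z":0,"ax":0,"ay":0,"az":0,"gripper":100},
    {"x":34,"y":230,"z":0,"ax":0,"ay":0,"az":0,"gripper":100}
  ]
}}

```text
t: 7.6
ee_pos: [432.8, 101.2, 156.2]
tcp_rot: [3.141, -0.003, 3.141]
ft_force: [0.7, 0.7, 0.9]
grip_width: 85.3
grip_force: 0.0
```

>>> {"op": "servo_tool", "data": {
  "commands": [
    {"x":6,"y":46,"z":0,"ax":0,"ay":0,"az":0,"gripper":100},
    {"x":12,"y":92,"z":0,"ax":0,"ay":0,"az":0,"gripper":100},
    {"x":18,"y":138,"z":0,"ax":0,"ay":0,"az":0,"gripper":100},
    {"x":26,"y":184,"z":0,"ax":0,"ay":0,"az":0,"gripper":100},
    {"x":34,"y":229,"z":0,"ax":0,"ay":0,"az":0,"gripper":100}
  ]
}}

```text
t: 8.1
ee_pos: [398.8, 330.0, 155.9]
tcp_rot: [-3.14, -0.003, -3.141]
ft_force: [1.7, 0.3, -0.7]
grip_width: 85.4
grip_force: 0.0
```

>>> {"op": "servo_tool", "data": {
  "commands": [
    {"x":0,"y":0,"z":8,"ax":0,"ay":0,"az":0,"gripper":100},
    {"x":0,"y":0,"z":8,"ax":0,"ay":0,"az":0,"gripper":100},
    {"x":0,"y":0,"z":8,"ax":0,"ay":0,"az":0,"gripper":100}
  ]
}}

```text
t: 8.4
ee_pos: [399.9, 327.4, 148.6]
tcp_rot: [-3.14, -0.003, 3.141]
ft_force: [0.3, -1.1, 0.1]
grip_width: 85.4
grip_force: 0.0
```

```bash
cat >> h.py <<'E'
def lid(x,y,z,r=60):
    s=manip.read_state(); im,d,p=cap('wrist')
    R=cv2.Rodrigues(p['rvec'])[0];q=R@[x,y,z]+p['tvec'];u,v=int(p['fx']*q[0]/q[2]+p['cx']),int(p['fy']*q[1]/q[2]+p['cy'])
    e=cv2.fitEllipse(blob(im,u,v,60,r));print(u,v,im[v,u],np.round(e[0]+e[1],1),ray(p,*e[0],z).round(1),s['ee_pos'].round(1),s['tcp_rot'].round(3))
    return im
E
python3 -c "
from h import *
lid(401,328,62)"
```

```text
313 242 [171 110 188] [318.8 248.5 105.5 132.9] [404.8 331.3  62. ] [399.9 327.4 148.6] [-3.140e+00 -3.000e-03  3.141e+00]
```

```bash
sed -i 's/def lid(x,y,z,r=60)/def lid(x,y,z,r=60,tol=30)/; s/blob(im,u,v,60,r)/blob(im,u,v,tol,r)/' h.py; python3 -c "
from h import *
im=lid(401,328,62,60,20); cv2.imwrite('pics/w4.png',im[...,::-1])"
```

```text
313 241 [171 110 188] [315.1 241.   72.2  74.9] [400.8 329.   62. ] [400.4 327.3 149.2] [-3.14e+00 -2.00e-03  3.14e+00]
```

View pics/w4.png

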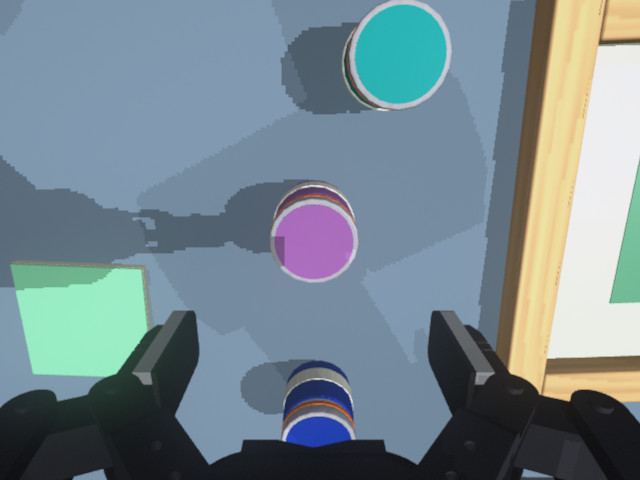

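The mauve lid is at (315,241), giving (401,329). The turquoise jar at (400,55) and blue jar at (318,435) are clear of the fingers.

>>> {"op": "servo_tool", "data": {
  "commands": [
    {"x":0,"y":1,"z":40,"ax":0,"ay":0,"az":0,"gripper":100},
    {"x":0,"y":1,"z":80,"ax":0,"ay":0,"az":0,"gripper":100},
    {"x":0,"y":1,"z":110,"ax":0,"ay":0,"az":0,"gripper":100},
    {"x":0,"y":1,"z":130,"ax":0,"ay":0,"az":0,"gripper":100},
    {"x":0,"y":1,"z":130,"ax":0,"ay":0,"az":0,"gripper":100}
  ]
}}

```text
t: 9.0
ee_pos: [398.8, 327.4, 17.6]
tcp_rot: [-3.139, -0.006, 3.14]
ft_force: [-0.2, -0.2, 0.6]
grip_width: 85.1
grip_force: 0.0
```

>>> {"op": "servo_tool", "data": {
  "commands": [
    {"x":0,"y":0,"z":0,"ax":0,"ay":0,"az":0,"gripper":50},
    {"x":0,"y":0,"z":0,"ax":0,"ay":0,"az":0,"gripper":50},
    {"x":0,"y":0,"z":0,"ax":0,"ay":0,"az":0,"gripper":50},
    {"x":0,"y":0,"z":0,"ax":0,"ay":0,"az":0,"gripper":50},
    {"x":0,"y":0,"z":0,"ax":0,"ay":0,"az":0,"gripper":50}
  ]
}}

```text
t: 9.5
ee_pos: [402.3, 330.0, 22.3]
tcp_rot: [3.141, 0.003, -3.141]
ft_force: [-0.1, -2.6, 7.6]
grip_width: 55.3
grip_force: 37.9
```

>>> {"op": "servo_tool", "data": {
  "commands": [
    {"x":0,"y":0,"z":0,"ax":0,"ay":0,"az":0,"gripper":50},
    {"x":0,"y":0,"z":-20,"ax":0,"ay":0,"az":0,"gripper":50},
    {"x":0,"y":0,"z":-50,"ax":0,"ay":0,"az":0,"gripper":50},
    {"x":0,"y":0,"z":-80,"ax":0,"ay":0,"az":0,"gripper":50}
  ]
}}

```text
t: 9.9
ee_pos: [400.0, 329.4, 101.0]
tcp_rot: [-3.141, -0.001, -3.141]
ft_force: [0.3, 0.1, -2.0]
grip_width: 55.1
grip_force: 38.0
```

>>> {"op": "servo_tool", "data": {
  "commands": [
    {"x":-10,"y":-42,"z":0,"ax":0,"ay":0,"az":0,"gripper":50},
    {"x":-20,"y":-84,"z":0,"ax":0,"ay":0,"az":0,"gripper":50},
    {"x":-30,"y":-126,"z":0,"ax":0,"ay":0,"az":0,"gripper":50},
    {"x":-40,"y":-168,"z":0,"ax":0,"ay":0,"az":0,"gripper":50}
  ]
}}

```text
t: 10.3
ee_pos: [440.6, 160.3, 100.7]
tcp_rot: [3.141, 0.001, -3.141]
ft_force: [2.1, 0.4, -1.9]
grip_width: 55.1
grip_force: 38.3
```

>>> {"op": "servo_tool", "data": {
  "commands": [
    {"x":-8,"y":-40,"z":0,"ax":0,"ay":0,"az":0,"gripper":50},
    {"x":-16,"y":-80,"z":0,"ax":0,"ay":0,"az":0,"gripper":50},
    {"x":-24,"y":-120,"z":0,"ax":0,"ay":0,"az":0,"gripper":50},
    {"x":-34,"y":-156,"z":0,"ax":0,"ay":0,"az":0,"gripper":50}
  ]
}}

```text
t: 10.7
ee_pos: [474.5, 4.0, 100.6]
tcp_rot: [3.141, 0.001, 3.141]
ft_force: [1.1, 0.4, -2.1]
grip_width: 55.5
grip_force: 38.3
```

>>> {"op": "servo_tool", "data": {
  "commands": [
    {"x":0,"y":0,"z":0,"ax":0,"ay":0,"az":0,"gripper":50},
    {"x":0,"y":0,"z":0,"ax":0,"ay":0,"az":0,"gripper":50},
    {"x":0,"y":0,"z":0,"ax":0,"ay":0,"az":0,"gripper":50}
  ]
}}

```text
t: 11.0
ee_pos: [474.1, 6.4, 100.1]
tcp_rot: [3.141, -0.001, -3.141]
ft_force: [0.1, 0.9, -2.3]
grip_width: 55.6
grip_force: 38.5
```

Run:
```python
from h import *
im=lid(472,4,141,120,20); cv2.imwrite('pics/w5.png',im[...,::-1])
p=manip.camera_params('wrist')
q=dict(np.load('w3.npz')); e=cv2.fitEllipse(blob(q['im'],489,209,70,80)); print('mat',ray(q,*e[0],4),e[1])
a,b=ray(q,249,131,8)[:2],ray(q,387.5,143.5,8)[:2]
u=(b-a)/np.linalg.norm(b-a); n=np.array([-u[1],u[0]]); n*=np.sign(n[0]); print('yel',(a+b)/2+50*n)
```

```text
303 372 [140  89 155] [321.3 371.5  77.1 163. ] [471.7   9.5 141. ] [474.1   6.4 100.1] [ 3.141e+00 -1.000e-03 -3.141e+00]
mat [471.6163834    4.16916916   4.        ] (104.88426208496094, 121.29735565185547)
yel [ 466.3005147  -131.86861276]
```

View pics/w5.png

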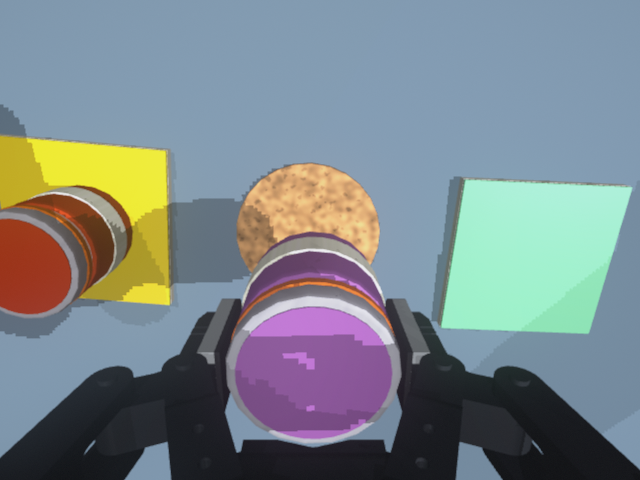

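The mauve jar is held over the mat: lid at (313.5,373), mat centre at about (309,232). The mint tile's corners are at (459,178), (631,186), (590,334) and (442,328).

Run:
```python
from h import *
p=manip.camera_params('wrist'); im=cv2.imread('pics/w5.png')[...,::-1]
print(ray(p,313.5,373,141))
c=blob(im,530,250,70,110); mr=cv2.approxPolyDP(cv2.convexHull(c),8,True).reshape(-1,2); print(mr.tolist())
q=np.array([ray(p,*x,8)[:2] for x in mr]); print(q.round(1).tolist(),q.mean(0))
for a,b in zip(q,np.roll(q,-1,0)): print(np.degrees(np.arctan2(*(b-a)[::-1])).round(1),np.linalg.norm(b-a).round(1))
```

```text
[472.25543675   7.33315528 141.        ]
[[465, 179], [632, 187], [588, 333], [441, 327]]
[[437.5, 97.0], [442.2, 196.9], [541.6, 192.1], [537.1, 92.8]] [489.60087071 144.69673769]
87.3 100.0
-2.8 99.6
-92.6 99.3
177.6 99.7
```

>>> {"op": "servo_tool", "data": {
  "commands": [
    {"x":0.5,"y":-2.5,"z":25,"ax":0,"ay":0,"az":0,"gripper":50},
    {"x":0.5,"y":-2.5,"z":45,"ax":0,"ay":0,"az":0,"gripper":50},
    {"x":0.5,"y":-2.5,"z":62,"ax":0,"ay":0,"az":0,"gripper":50},
    {"x":0.5,"y":-2.5,"z":71,"ax":0,"ay":0,"az":0,"gripper":50},
    {"x":0.5,"y":-2.5,"z":71,"ax":0,"ay":0,"az":0,"gripper":50}
  ]
}}

```text
t: 11.55
ee_pos: [472.9, 4.2, 28.1]
tcp_rot: [3.141, -0.003, -3.14]
ft_force: [-0.1, 0.3, -2.4]
grip_width: 55.4
grip_force: 38.5
```

>>> {"op": "servo_tool", "data": {
  "commands": [
    {"x":0,"y":0,"z":1.5,"ax":0,"ay":0,"az":0,"gripper":50},
    {"x":0,"y":0,"z":3.5,"ax":0,"ay":0,"az":0,"gripper":50},
    {"x":0,"y":0,"z":3.5,"ax":0,"ay":0,"az":0,"gripper":50}
  ]
}}

```text
t: 11.85
ee_pos: [474.8, 3.1, 26.4]
tcp_rot: [-3.141, 0.001, -3.141]
ft_force: [-0.1, 0.5, -2.4]
grip_width: 55.3
grip_force: 38.5
```

>>> {"op": "servo_tool", "data": {
  "commands": [
    {"x":0,"y":0,"z":1,"ax":0,"ay":0,"az":0,"gripper":50},
    {"x":0,"y":0,"z":1.5,"ax":0,"ay":0,"az":0,"gripper":50},
    {"x":0,"y":0,"z":1.5,"ax":0,"ay":0,"az":0,"gripper":50}
  ]
}}

```text
t: 12.15
ee_pos: [474.8, 3.1, 26.3]
tcp_rot: [3.142, -0.0, -3.141]
ft_force: [-7.7, 2.2, 15.0]
grip_width: 55.1
grip_force: 40.1
```

>>> {"op": "servo_tool", "data": {
  "commands": [
    {"x":0,"y":0,"z":0,"ax":0,"ay":0,"az":0,"gripper":75},
    {"x":0,"y":0,"z":0,"ax":0,"ay":0,"az":0,"gripper":85},
    {"x":0,"y":0,"z":0,"ax":0,"ay":0,"az":0,"gripper":100},
    {"x":0,"y":0,"z":0,"ax":0,"ay":0,"az":0,"gripper":100}
  ]
}}

```text
t: 12.55
ee_pos: [474.2, 3.0, 24.3]
tcp_rot: [-3.142, 0.0, -3.141]
ft_force: [-0.5, -0.2, -0.6]
grip_width: 85.5
grip_force: 0.0
```

>>> {"op": "servo_tool", "data": {
  "commands": [
    {"x":0,"y":0,"z":-30,"ax":0,"ay":0,"az":0,"gripper":100},
    {"x":0,"y":0,"z":-70,"ax":0,"ay":0,"az":0,"gripper":100},
    {"x":0,"y":0,"z":-110,"ax":0,"ay":0,"az":0,"gripper":100},
    {"x":0,"y":0,"z":-130,"ax":0,"ay":0,"az":0,"gripper":100},
    {"x":0,"y":0,"z":-130,"ax":0,"ay":0,"az":0,"gripper":100}
  ]
}}

```text
t: 13.05
ee_pos: [476.6, 2.6, 157.9]
tcp_rot: [-3.14, 0.007, -3.141]
ft_force: [0.0, -0.8, -0.4]
grip_width: 85.3
grip_force: 0.0
```

Run:
```python
from h import *
im=lid(472,4,66,60,20)
p=manip.camera_params('wrist')
R=cv2.Rodrigues(p['rvec'])[0];q=R@[440,-15,4]+p['tvec'];u,v=int(p['fx']*q[0]/q[2]+p['cx']),int(p['fy']*q[1]/q[2]+p['cy'])
c=blob(im,u,v,75,90)
w=np.array([ray(p,*x,4)[:2] for x in c.reshape(-1,2)]); r=np.hypot(*(w-[471.6,4.2]).T)
print(cv2.minEnclosingCircle(w.astype(np.float32)))
```

```text
314 229 [181 115 199] [314.7 232.1  72.4  74.5] [473.7   4.   66. ] [476.6   2.6 157.9] [-3.14   0.007 -3.141]
((447.22906494140625, -16.64710235595703), 93.29659271240234)
```

>>> {"op": "servo_tool", "data": {
  "commands": [
    {"x":-10,"y":42,"z":0,"ax":0,"ay":0,"az":0,"gripper":100},
    {"x":-20,"y":84,"z":0,"ax":0,"ay":0,"az":0,"gripper":100},
    {"x":-30,"y":126,"z":0,"ax":0,"ay":0,"az":0,"gripper":100},
    {"x":-40,"y":168,"z":0,"ax":0,"ay":0,"az":0,"gripper":100}
  ]
}}

```text
t: 13.5
ee_pos: [513.0, 172.5, 151.8]
tcp_rot: [-3.141, -0.004, 3.141]
ft_force: [-0.5, -0.6, 0.7]
grip_width: 85.8
grip_force: 0.0
```

>>> {"op": "servo_tool", "data": {
  "commands": [
    {"x":-10,"y":40,"z":0,"ax":0,"ay":0,"az":0,"gripper":100},
    {"x":-20,"y":80,"z":0,"ax":0,"ay":0,"az":0,"gripper":100},
    {"x":-30,"y":120,"z":4,"ax":0,"ay":0,"az":0,"gripper":100},
    {"x":-40,"y":161,"z":6,"ax":0,"ay":0,"az":0,"gripper":100},
    {"x":-40,"y":161,"z":6,"ax":0,"ay":0,"az":0,"gripper":100}
  ]
}}

```text
t: 14.0
ee_pos: [553.0, 335.5, 144.8]
tcp_rot: [-3.141, -0.004, -3.137]
ft_force: [-1.1, 0.4, 0.0]
grip_width: 85.5
grip_force: 0.0
```

>>> {"op": "servo_tool", "data": {
  "commands": [
    {"x":0,"y":0,"z":0,"ax":0,"ay":0,"az":0,"gripper":100},
    {"x":0,"y":0,"z":0,"ax":0,"ay":0,"az":0,"gripper":100},
    {"x":0,"y":0,"z":0,"ax":0,"ay":0,"az":0,"gripper":100}
  ]
}}

```text
t: 14.3
ee_pos: [553.8, 330.9, 147.7]
tcp_rot: [-3.141, -0.001, 3.14]
ft_force: [0.2, -0.4, 0.1]
grip_width: 85.1
grip_force: 0.0
```

Run:
```python
from h import *
lid(555.5,332,62,60,20)
im,d,p=cap('top','t2.png')
for u,v,z in[(398,262,70),(331,250,66),(330,137,50)]:
    e=cv2.fitEllipse(blob(im,u,v,40)); print(e[0],e[1],ray(p,*e[0],z).round(1))
```

```text
313 243 [ 46  75 192] [314.8 243.3  71.3  74.5] [555.1 332.5  62. ] [553.8 330.9 147.7] [-3.141e+00 -1.000e-03  3.140e+00]
(402.31146240234375, 260.2960510253906) (23.235265731811523, 23.44307518005371) [ 467.4 -129.3   70. ]
(331.17333984375, 255.00059509277344) (24.18364906311035, 24.280237197875977) [474.6   4.2  66. ]
(330.1509094238281, 136.78060913085938) (20.685901641845703, 20.911718368530273) [708.7  10.8  50. ]
```

>>> {"op": "servo_tool", "data": {
  "commands": [
    {"x":-1,"y":1,"z":40,"ax":0,"ay":0,"az":0,"gripper":100},
    {"x":-1,"y":1,"z":80,"ax":0,"ay":0,"az":0,"gripper":100},
    {"x":-1,"y":1,"z":110,"ax":0,"ay":0,"az":0,"gripper":100},
    {"x":-1,"y":1,"z":129,"ax":0,"ay":0,"az":0,"gripper":100},
    {"x":-1,"y":1,"z":129,"ax":0,"ay":0,"az":0,"gripper":100}
  ]
}}

```text
t: 14.9
ee_pos: [552.7, 331.5, 15.9]
tcp_rot: [-3.139, -0.006, 3.141]
ft_force: [-0.6, -0.4, -0.2]
grip_width: 85.4
grip_force: 0.0
```

>>> {"op": "servo_tool", "data": {
  "commands": [
    {"x":0,"y":0,"z":0,"ax":0,"ay":0,"az":0,"gripper":50},
    {"x":0,"y":0,"z":0,"ax":0,"ay":0,"az":0,"gripper":50},
    {"x":0,"y":0,"z":0,"ax":0,"ay":0,"az":0,"gripper":50},
    {"x":0,"y":0,"z":0,"ax":0,"ay":0,"az":0,"gripper":50},
    {"x":0,"y":0,"z":0,"ax":0,"ay":0,"az":0,"gripper":50}
  ]
}}

```text
t: 15.4
ee_pos: [556.9, 333.5, 21.8]
tcp_rot: [3.141, 0.004, -3.141]
ft_force: [-0.2, -2.0, 7.1]
grip_width: 55.4
grip_force: 37.7
```

>>> {"op": "servo_tool", "data": {
  "commands": [
    {"x":0,"y":0,"z":0,"ax":0,"ay":0,"az":0,"gripper":50},
    {"x":0,"y":0,"z":-20,"ax":0,"ay":0,"az":0,"gripper":50},
    {"x":0,"y":0,"z":-50,"ax":0,"ay":0,"az":0,"gripper":50},
    {"x":0,"y":0,"z":-80,"ax":0,"ay":0,"az":0,"gripper":50}
  ]
}}

```text
t: 15.8
ee_pos: [554.4, 333.0, 99.7]
tcp_rot: [-3.141, -0.002, -3.141]
ft_force: [0.4, 0.7, -1.3]
grip_width: 55.1
grip_force: 37.7
```

>>> {"op": "servo_tool", "data": {
  "commands": [
    {"x":-9,"y":-40,"z":0,"ax":0,"ay":0,"az":0,"gripper":50},
    {"x":-18,"y":-80,"z":0,"ax":0,"ay":0,"az":0,"gripper":50},
    {"x":-27,"y":-120,"z":0,"ax":0,"ay":0,"az":0,"gripper":50},
    {"x":-36,"y":-160,"z":0,"ax":0,"ay":0,"az":0,"gripper":50},
    {"x":-43,"y":-194,"z":0,"ax":0,"ay":0,"az":0,"gripper":50}
  ]
}}

```text
t: 16.3
ee_pos: [598.3, 137.4, 99.5]
tcp_rot: [3.141, 0.0, 3.141]
ft_force: [0.0, 0.3, -2.2]
grip_width: 55.4
grip_force: 37.9
```

>>> {"op": "servo_tool", "data": {
  "commands": [
    {"x":0,"y":0,"z":0,"ax":0,"ay":0,"az":0,"gripper":50},
    {"x":0,"y":0,"z":0,"ax":0,"ay":0,"az":0,"gripper":50},
    {"x":0,"y":0,"z":20,"ax":0,"ay":0,"az":0,"gripper":50},
    {"x":0,"y":0,"z":40,"ax":0,"ay":0,"az":0,"gripper":50},
    {"x":0,"y":0,"z":40,"ax":0,"ay":0,"az":0,"gripper":50}
  ]
}}

```text
t: 16.8
ee_pos: [595.1, 140.5, 56.1]
tcp_rot: [3.142, -0.007, -3.14]
ft_force: [-0.8, 0.4, -2.2]
grip_width: 55.2
grip_force: 38.0
```

>>> {"op": "servo_tool", "data": {
  "commands": [
    {"x":0,"y":0,"z":0,"ax":0,"ay":0,"az":0,"gripper":50},
    {"x":0,"y":0,"z":0,"ax":0,"ay":0,"az":0,"gripper":50},
    {"x":0,"y":0,"z":0,"ax":0,"ay":0,"az":0,"gripper":50}
  ]
}}

```text
t: 17.1
ee_pos: [599.1, 139.6, 60.7]
tcp_rot: [3.141, 0.002, -3.141]
ft_force: [0.2, -0.5, -1.9]
grip_width: 55.0
grip_force: 38.0
```

Run:
```python
from h import *
s=manip.read_state();im,d,p=cap('wrist','w6.png'); print(s['ee_pos'],s['tcp_rot'])
np.savez('w6.npz',im=im,**{k:p[k] for k in p})
```

```text
[599.08256976 139.56276864  60.71285703] [ 3.14143262e+00  2.42762028e-03 -3.14088322e+00]
```

View pics/w6.png

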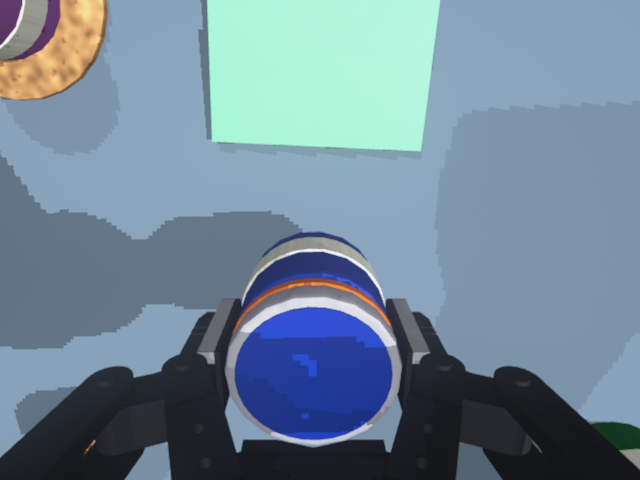

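The blue jar is behind the mint tile, whose back corners are at (212,142) and (421,151).

Run:
```python
from h import *
p=dict(np.load('w6.npz'))
a,b=ray(p,211.5,142.5,8)[:2],ray(p,421,151.5,8)[:2]
u=(b-a)/np.linalg.norm(b-a); n=np.array([u[1],-u[0]]); n*=np.sign(n[0])
print(np.linalg.norm(b-a),'goal',(a+b)/2+58*n,'yaw',np.degrees(np.arctan2(n[1],n[0])),ray(p,313.5,373,101))
```

```text
100.48436742893045 goal [597.77721521 139.43014412] yaw -2.421697331506228 [597.48541001 140.24475025 101.        ]
```

>>> {"op": "servo_tool", "data": {
  "commands": [
    {"x":0,"y":-0.5,"z":15,"ax":0,"ay":0,"az":0,"gripper":50},
    {"x":0,"y":-0.5,"z":28,"ax":0,"ay":0,"az":0,"gripper":50},
    {"x":0,"y":-0.5,"z":36,"ax":0,"ay":0,"az":0,"gripper":50},
    {"x":0,"y":-0.5,"z":36,"ax":0,"ay":0,"az":0,"gripper":50},
    {"x":0,"y":-0.5,"z":36,"ax":0,"ay":0,"az":0,"gripper":50}
  ]
}}

```text
t: 17.65
ee_pos: [597.7, 138.6, 22.3]
tcp_rot: [-3.142, -0.001, -3.141]
ft_force: [0.3, -0.0, -1.2]
grip_width: 55.1
grip_force: 38.5
```

>>> {"op": "servo_tool", "data": {
  "commands": [
    {"x":0,"y":0,"z":1,"ax":0,"ay":0,"az":0,"gripper":50},
    {"x":0,"y":0,"z":2.5,"ax":0,"ay":0,"az":0,"gripper":50},
    {"x":0,"y":0,"z":2.5,"ax":0,"ay":0,"az":0,"gripper":50}
  ]
}}

```text
t: 17.95
ee_pos: [598.1, 138.6, 21.5]
tcp_rot: [-3.141, -0.001, -3.141]
ft_force: [-3.9, -1.3, 5.6]
grip_width: 55.4
grip_force: 39.0
```

>>> {"op": "servo_tool", "data": {
  "commands": [
    {"x":0,"y":0,"z":0,"ax":0,"ay":0,"az":0,"gripper":75},
    {"x":0,"y":0,"z":0,"ax":0,"ay":0,"az":0,"gripper":85},
    {"x":0,"y":0,"z":0,"ax":0,"ay":0,"az":0,"gripper":100},
    {"x":0,"y":0,"z":0,"ax":0,"ay":0,"az":0,"gripper":100}
  ]
}}

```text
t: 18.35
ee_pos: [598.2, 138.6, 20.7]
tcp_rot: [-3.142, 0.0, -3.141]
ft_force: [0.3, 0.9, -0.3]
grip_width: 85.4
grip_force: 0.0
```

>>> {"op": "servo_tool", "data": {
  "commands": [
    {"x":0,"y":0,"z":-30,"ax":0,"ay":0,"az":0,"gripper":100},
    {"x":0,"y":0,"z":-70,"ax":0,"ay":0,"az":0,"gripper":100},
    {"x":0,"y":0,"z":-110,"ax":0,"ay":0,"az":0,"gripper":100},
    {"x":0,"y":0,"z":-130,"ax":0,"ay":0,"az":0,"gripper":100},
    {"x":0,"y":0,"z":-130,"ax":0,"ay":0,"az":0,"gripper":100}
  ]
}}

```text
t: 18.85
ee_pos: [600.8, 138.8, 155.2]
tcp_rot: [3.141, 0.008, -3.141]
ft_force: [0.2, 0.5, -0.1]
grip_width: 85.6
grip_force: 0.0
```

>>> {"op": "servo_tool", "data": {
  "commands": [
    {"x":3,"y":-46,"z":0,"ax":0,"ay":0,"az":0,"gripper":100},
    {"x":6,"y":-92,"z":0,"ax":0,"ay":0,"az":0,"gripper":100},
    {"x":9,"y":-138,"z":0,"ax":0,"ay":0,"az":0,"gripper":100},
    {"x":13,"y":-184,"z":0,"ax":0,"ay":0,"az":0,"gripper":100},
    {"x":17,"y":-231,"z":0,"ax":0,"ay":0,"az":0,"gripper":100}
  ]
}}

```text
t: 19.35
ee_pos: [579.9, -93.7, 149.0]
tcp_rot: [3.141, -0.002, -3.141]
ft_force: [0.9, -1.0, 0.5]
grip_width: 85.4
grip_force: 0.0
```

>>> {"op": "servo_tool", "data": {
  "commands": [
    {"x":3,"y":-46,"z":0,"ax":0,"ay":0,"az":0,"gripper":100},
    {"x":6,"y":-92,"z":0,"ax":0,"ay":0,"az":0,"gripper":100},
    {"x":9,"y":-138,"z":0,"ax":0,"ay":0,"az":0,"gripper":100},
    {"x":13,"y":-184,"z":0,"ax":0,"ay":0,"az":0,"gripper":100},
    {"x":17,"y":-231,"z":0,"ax":0,"ay":0,"az":0,"gripper":100}
  ]
}}

```text
t: 19.85
ee_pos: [563.1, -324.6, 148.7]
tcp_rot: [3.14, -0.002, -3.141]
ft_force: [0.5, 0.3, 0.1]
grip_width: 85.2
grip_force: 0.0
```

>>> {"op": "servo_tool", "data": {
  "commands": [
    {"x":0,"y":0,"z":0,"ax":0,"ay":0,"az":0,"gripper":100},
    {"x":0,"y":0,"z":0,"ax":0,"ay":0,"az":0,"gripper":100},
    {"x":0,"y":0,"z":0,"ax":0,"ay":0,"az":0,"gripper":100}
  ]
}}

```text
t: 20.15
ee_pos: [563.9, -321.9, 149.4]
tcp_rot: [3.14, -0.002, -3.141]
ft_force: [0.5, 0.2, -0.3]
grip_width: 85.4
grip_force: 0.0
```

Run:
```python
from h import *
im=lid(563,-324,38,70,12); cv2.imwrite('pics/w7.png',im[...,::-1])
im,d,p=cap('top')
R=cv2.Rodrigues(p['rvec'])[0]
for x,y,z in[(467,-130,70),(473,4,66),(597,140,62),(708,11,50)]:
    q=R@[x,y,z]+p['tvec'];u,v=int(p['fx']*q[0]/q[2]+p['cx']),int(p['fy']*q[1]/q[2]+p['cy'])
    e=cv2.fitEllipse(blob(im,u,v,40)); print(e[1],ray(p,*e[0],z).round(1))
```

```text
308 227 [39 46 52] [298.4 225.6  59.3  67.3] [ 561.8 -330.8   38. ] [ 563.9 -321.9  149.4] [ 3.140e+00 -2.000e-03 -3.141e+00]
(23.235265731811523, 23.44307518005371) [ 467.4 -129.3   70. ]
(23.686389923095703, 24.121707916259766) [474.3   4.3  66. ]
(22.608619689941406, 23.058361053466797) [597.3 139.7  62. ]
(20.391721725463867, 21.01582145690918) [708.3  10.8  50. ]
```

View pics/w7.png

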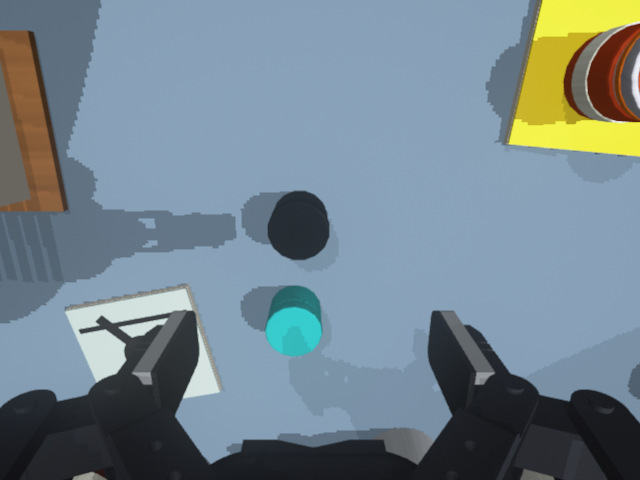

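The black pot's top disc is at about (298.5,231); the turquoise look-alike pot is at (294,330).

Run:
```python
from h import *
p=manip.camera_params('wrist'); s=manip.read_state(); print(ray(p,298.5,231,38),s['ee_pos'],ray(p,294,331,38))
e=ray(p,328,231,38)-ray(p,269,231,38);print(np.linalg.norm(e), ray(p,298.5,260,38))
```

```text
[ 566.35904472 -330.64538885   38.        ] [ 564.33546637 -321.69766617  150.11307144] [ 642.70976628 -334.67921939   38.        ]
39.384324924288386 [ 587.18579555 -330.85351498   38.        ]
```

>>> {"op": "servo_tool", "data": {
  "commands": [
    {"x":-2.5,"y":-9,"z":40,"ax":0,"ay":0,"az":0,"gripper":100},
    {"x":-2.5,"y":-9,"z":80,"ax":0,"ay":0,"az":0,"gripper":100},
    {"x":-2.5,"y":-9,"z":115,"ax":0,"ay":0,"az":0,"gripper":100},
    {"x":-2.5,"y":-9,"z":135,"ax":0,"ay":0,"az":0,"gripper":100},
    {"x":-2.5,"y":-9,"z":140,"ax":0,"ay":0,"az":0,"gripper":100}
  ],
  "squeeze": 25
}}

```text
t: 20.75
ee_pos: [565.2, -329.5, 7.4]
tcp_rot: [3.138, -0.005, -3.14]
ft_force: [0.0, 0.1, -0.2]
grip_width: 85.4
grip_force: 0.0
```

>>> {"op": "servo_tool", "data": {
  "commands": [
    {"x":0,"y":0,"z":0,"ax":0,"ay":0,"az":0,"gripper":70},
    {"x":0,"y":0,"z":0,"ax":0,"ay":0,"az":0,"gripper":60},
    {"x":0,"y":0,"z":0,"ax":0,"ay":0,"az":0,"gripper":30},
    {"x":0,"y":0,"z":0,"ax":0,"ay":0,"az":0,"gripper":30},
    {"x":0,"y":0,"z":0,"ax":0,"ay":0,"az":0,"gripper":30}
  ]
}}

```text
t: 21.25
ee_pos: [568.1, -333.1, 13.0]
tcp_rot: [-3.14, 0.003, -3.141]
ft_force: [-0.1, 2.4, 6.8]
grip_width: 41.1
grip_force: 25.8
```

>>> {"op": "servo_tool", "data": {
  "commands": [
    {"x":0,"y":0,"z":0,"ax":0,"ay":0,"az":0,"gripper":30},
    {"x":0,"y":0,"z":0,"ax":0,"ay":0,"az":0,"gripper":30},
    {"x":0,"y":0,"z":0,"ax":0,"ay":0,"az":0,"gripper":30}
  ]
}}

```text
t: 21.55
ee_pos: [568.1, -333.1, 13.0]
tcp_rot: [-3.14, 0.003, -3.141]
ft_force: [0.2, 1.8, 6.8]
grip_width: 41.2
grip_force: 25.8
```

>>> {"op": "servo_tool", "data": {
  "commands": [
    {"x":0,"y":0,"z":-20,"ax":0,"ay":0,"az":0,"gripper":30},
    {"x":0,"y":0,"z":-60,"ax":0,"ay":0,"az":0,"gripper":30},
    {"x":0,"y":0,"z":-100,"ax":0,"ay":0,"az":0,"gripper":30},
    {"x":0,"y":0,"z":-130,"ax":0,"ay":0,"az":0,"gripper":30}
  ]
}}

```text
t: 21.95
ee_pos: [567.3, -333.0, 143.9]
tcp_rot: [-3.139, 0.002, -3.141]
ft_force: [0.5, 0.2, 0.0]
grip_width: 41.5
grip_force: 25.6
```

>>> {"op": "servo_tool", "data": {
  "commands": [
    {"x":10,"y":38,"z":0,"ax":0,"ay":0,"az":0,"gripper":30},
    {"x":21,"y":76,"z":0,"ax":0,"ay":0,"az":0,"gripper":30},
    {"x":32,"y":114,"z":0,"ax":0,"ay":0,"az":0,"gripper":30},
    {"x":43,"y":152,"z":0,"ax":0,"ay":0,"az":0,"gripper":30},
    {"x":53,"y":190,"z":0,"ax":0,"ay":0,"az":0,"gripper":30}
  ]
}}

```text
t: 22.45
ee_pos: [513.0, -141.0, 141.0]
tcp_rot: [-3.141, 0.0, 3.141]
ft_force: [0.6, 0.1, -0.1]
grip_width: 41.2
grip_force: 25.6
```

>>> {"op": "servo_tool", "data": {
  "commands": [
    {"x":10,"y":38,"z":0,"ax":0,"ay":0,"az":0,"gripper":30},
    {"x":20,"y":76,"z":0,"ax":0,"ay":0,"az":0,"gripper":30},
    {"x":30,"y":114,"z":0,"ax":0,"ay":0,"az":0,"gripper":30},
    {"x":40,"y":145,"z":0,"ax":0,"ay":0,"az":0,"gripper":30},
    {"x":40,"y":145,"z":0,"ax":0,"ay":0,"az":0,"gripper":30}
  ]
}}

```text
t: 22.95
ee_pos: [472.2, 5.4, 140.6]
tcp_rot: [3.141, -0.001, -3.137]
ft_force: [-0.3, -1.3, -0.5]
grip_width: 41.5
grip_force: 25.7
```

>>> {"op": "servo_tool", "data": {
  "commands": [
    {"x":0,"y":0,"z":0,"ax":0,"ay":0,"az":0,"gripper":30},
    {"x":0,"y":0,"z":0,"ax":0,"ay":0,"az":0,"gripper":30},
    {"x":0,"y":0,"z":0,"ax":0,"ay":0,"az":0,"gripper":30}
  ]
}}

```text
t: 23.25
ee_pos: [474.2, 1.6, 141.0]
tcp_rot: [-3.141, 0.0, 3.14]
ft_force: [0.3, -1.3, -1.9]
grip_width: 41.4
grip_force: 25.7
```

Run:
```python
from h import *
s=manip.read_state();im,d,p=cap('wrist','w8.png'); print(s['ee_pos'],s['tcp_rot'])
np.savez('w8.npz',im=im,**{k:p[k] for k in p})
```

```text
[474.17544781   1.55806499 140.98392312] [-3.14127704e+00  4.25477280e-04  3.14025855e+00]
```

View pics/w8.png

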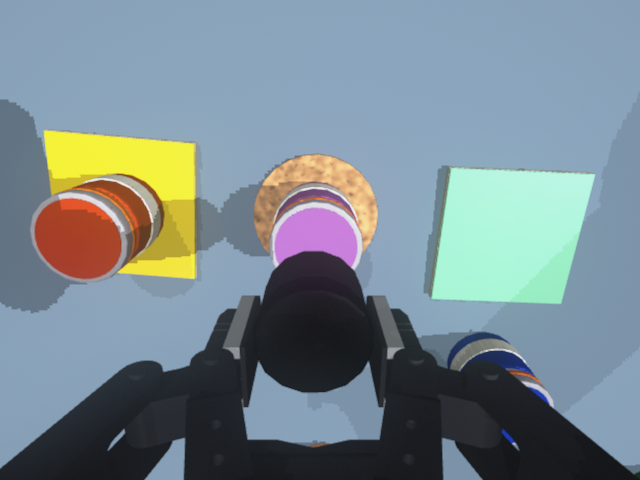

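The mauve lid's centre column is at about 317, with its near rim at v≈203. The pot's bottom centre column is at about 311.5, with its near edge at v≈251.

Run:
```python
from h import *
p=dict(np.load('w8.npz')); im=p['im']
row=im[240,255:380].astype(int); print([ (255+i,tuple(row[i])) for i in (12,14,16,18,20,102,104,106,108,110)])
a=ray(p,270.5,243,66);b=ray(p,363,243,66);print('lid',a,b,(a+b)/2,'near',ray(p,317,203,66))
col=im[195:210,317].astype(int).tolist();print(col)
t=ray(p,257,338,166);u=ray(p,371,338,166);print('pottop',t,u,(t+u)/2,'far',ray(p,314,391,166),'bottom near',ray(p,311.5,251,128))
```

```text
[(267, (np.int64(151), np.int64(117), np.int64(89))), (269, (np.int64(145), np.int64(131), np.int64(127))), (271, (np.int64(156), np.int64(155), np.int64(165))), (273, (np.int64(216), np.int64(215), np.int64(224))), (275, (np.int64(207), np.int64(160), np.int64(222))), (357, (np.int64(219), np.int64(204), np.int64(227))), (359, (np.int64(221), np.int64(221), np.int64(229))), (361, (np.int64(208), np.int64(204), np.int64(211))), (363, (np.int64(189), np.int64(144), np.int64(107))), (365, (np.int64(211), np.int64(161), np.int64(116)))]
lid [471.57905305 -22.34539235  66.        ] [471.69094341  30.96755673  66.        ] [471.63499823   4.31108219  66.        ] near [447.95429941   4.42949357  66.        ]
[[118, 80, 124], [139, 89, 116], [163, 96, 83], [218, 125, 68], [188, 126, 102], [121, 116, 124], [133, 129, 137], [182, 181, 191], [221, 220, 228], [225, 225, 233], [224, 223, 231], [223, 223, 230], [207, 193, 218], [197, 144, 213], [202, 129, 219]]
pottop [470.20064305 -16.86073418 166.        ] [470.28385976  21.82549856 166.        ] [470.2422514    2.48238219 166.        ] far [491.99549706   2.45392154 166.        ] bottom near [453.08505879   1.5580588  128.        ]
```

>>> {"op": "servo_tool", "data": {
  "commands": [
    {"x":-1.5,"y":2,"z":20,"ax":0,"ay":0,"az":0,"gripper":30},
    {"x":-1.5,"y":2,"z":40,"ax":0,"ay":0,"az":0,"gripper":30},
    {"x":-1.5,"y":2,"z":52,"ax":0,"ay":0,"az":0,"gripper":30},
    {"x":-1.5,"y":2,"z":52,"ax":0,"ay":0,"az":0,"gripper":30},
    {"x":-1.5,"y":2,"z":52,"ax":0,"ay":0,"az":0,"gripper":30}
  ]
}}

```text
t: 23.8
ee_pos: [475.5, 4.3, 89.1]
tcp_rot: [-3.142, 0.0, 3.141]
ft_force: [-0.6, -0.4, 0.0]
grip_width: 41.7
grip_force: 25.7
```

>>> {"op": "servo_tool", "data": {
  "commands": [
    {"x":0,"y":0,"z":3,"ax":0,"ay":0,"az":0,"gripper":30},
    {"x":0,"y":0,"z":6,"ax":0,"ay":0,"az":0,"gripper":30},
    {"x":0,"y":0,"z":6,"ax":0,"ay":0,"az":0,"gripper":30},
    {"x":0,"y":0,"z":6,"ax":0,"ay":0,"az":0,"gripper":30}
  ]
}}

```text
t: 24.2
ee_pos: [475.3, 4.6, 82.9]
tcp_rot: [-3.141, 0.0, -3.141]
ft_force: [0.1, -0.3, -0.4]
grip_width: 41.2
grip_force: 25.7
```

Run:
```python
from h import *
s=manip.read_state();im,d,p=cap('wrist','w9.png'); print(s['ee_pos'],s['tcp_rot'])
np.savez('w9.npz',im=im,**{k:p[k] for k in p})
```

```text
[475.28582123   4.60883338  82.94027639] [-3.14148232e+00  2.64681066e-04 -3.14126016e+00]
```

View pics/w9.png

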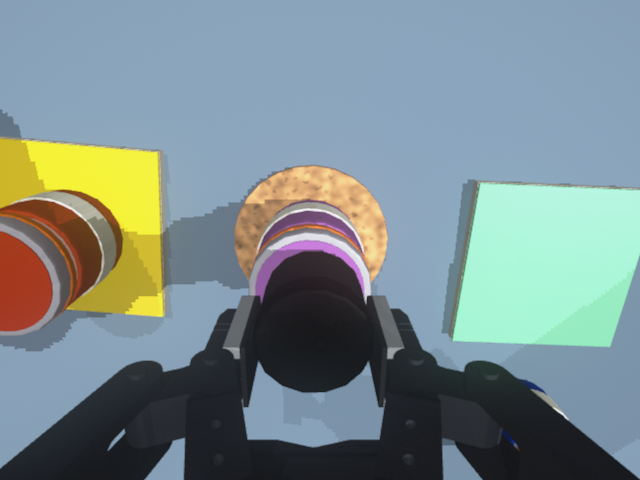

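The pot hovers about 4 mm over the lid. It is about 3 px (1.5 mm) right of the lid's centre column (~309.5), so I'll trim y by -1.

>>> {"op": "servo_tool", "data": {
  "commands": [
    {"x":0,"y":-1,"z":1,"ax":0,"ay":0,"az":0,"gripper":30},
    {"x":0,"y":-1,"z":2.5,"ax":0,"ay":0,"az":0,"gripper":30},
    {"x":0,"y":-1,"z":3.5,"ax":0,"ay":0,"az":0,"gripper":30},
    {"x":0,"y":-1,"z":3.5,"ax":0,"ay":0,"az":0,"gripper":30}
  ]
}}

```text
t: 24.65
ee_pos: [475.1, 3.6, 79.1]
tcp_rot: [3.142, -0.0, -3.141]
ft_force: [-0.2, 0.3, -0.5]
grip_width: 41.5
grip_force: 25.8
```

>>> {"op": "servo_tool", "data": {
  "commands": [
    {"x":0,"y":0,"z":0.5,"ax":0,"ay":0,"az":0,"gripper":30},
    {"x":0,"y":0,"z":1,"ax":0,"ay":0,"az":0,"gripper":30},
    {"x":0,"y":0,"z":1,"ax":0,"ay":0,"az":0,"gripper":30}
  ]
}}

```text
t: 24.95
ee_pos: [475.6, 3.5, 79.1]
tcp_rot: [-3.141, 0.0, -3.141]
ft_force: [-2.3, 1.2, 4.8]
grip_width: 41.4
grip_force: 26.3
```

Contact made. Release and rise.

>>> {"op": "servo_tool", "data": {
  "commands": [
    {"x":0,"y":0,"z":0,"ax":0,"ay":0,"az":0,"gripper":60},
    {"x":0,"y":0,"z":0,"ax":0,"ay":0,"az":0,"gripper":80},
    {"x":0,"y":0,"z":0,"ax":0,"ay":0,"az":0,"gripper":100},
    {"x":0,"y":0,"z":0,"ax":0,"ay":0,"az":0,"gripper":100}
  ]
}}

```text
t: 25.35
ee_pos: [475.1, 3.6, 78.1]
tcp_rot: [3.142, -0.0, -3.141]
ft_force: [0.3, 0.5, -1.2]
grip_width: 85.5
grip_force: 0.0
```

>>> {"op": "servo_tool", "data": {
  "commands": [
    {"x":0,"y":0,"z":-25,"ax":0,"ay":0,"az":0,"gripper":100},
    {"x":0,"y":0,"z":-60,"ax":0,"ay":0,"az":0,"gripper":100},
    {"x":0,"y":0,"z":-95,"ax":0,"ay":0,"az":0,"gripper":100},
    {"x":0,"y":0,"z":-120,"ax":0,"ay":0,"az":0,"gripper":100},
    {"x":0,"y":0,"z":-120,"ax":0,"ay":0,"az":0,"gripper":100}
  ]
}}

```text
t: 25.85
ee_pos: [477.7, 3.1, 202.6]
tcp_rot: [-3.14, 0.008, -3.141]
ft_force: [0.3, -0.3, 0.2]
grip_width: 85.7
grip_force: 0.0
```

>>> {"op": "servo_tool", "data": {
  "commands": [
    {"x":0,"y":45,"z":0,"ax":0,"ay":0,"az":0,"gripper":100},
    {"x":0,"y":90,"z":0,"ax":0,"ay":0,"az":0,"gripper":100},
    {"x":0,"y":135,"z":0,"ax":0,"ay":0,"az":0,"gripper":100},
    {"x":0,"y":180,"z":0,"ax":0,"ay":0,"az":0,"gripper":100},
    {"x":0,"y":225,"z":0,"ax":0,"ay":0,"az":0,"gripper":100}
  ]
}}

```text
t: 26.35
ee_pos: [474.2, 230.2, 196.9]
tcp_rot: [-3.141, -0.002, -3.142]
ft_force: [0.8, -0.4, -0.3]
grip_width: 85.3
grip_force: 0.0
```

>>> {"op": "servo_tool", "data": {
  "commands": [
    {"x":0,"y":45,"z":0,"ax":0,"ay":0,"az":0,"gripper":100},
    {"x":0,"y":90,"z":0,"ax":0,"ay":0,"az":0,"gripper":100},
    {"x":0,"y":130,"z":0,"ax":0,"ay":0,"az":0,"gripper":100},
    {"x":0,"y":130,"z":0,"ax":0,"ay":0,"az":0,"gripper":100},
    {"x":0,"y":130,"z":0,"ax":0,"ay":0,"az":0,"gripper":100}
  ]
}}

```text
t: 26.85
ee_pos: [474.2, 358.8, 196.6]
tcp_rot: [-3.14, -0.002, -3.14]
ft_force: [0.0, 0.1, -1.0]
grip_width: 85.6
grip_force: 0.0
```

Run:
```python
from h import *
im,d,p=cap('top')
R=cv2.Rodrigues(p['rvec'])[0]
for x,y,z in[(467,-130,70),(474,4,104),(597,140,62),(708,11,50)]:
    q=R@[x,y,z]+p['tvec'];u,v=int(p['fx']*q[0]/q[2]+p['cx']),int(p['fy']*q[1]/q[2]+p['cy'])
    e=cv2.fitEllipse(blob(im,u,v,40)); print(e[1],ray(p,*e[0],z).round(1))
s,_,_=cap('scene')
a=cv2.resize(im[150:350,200:480],(560,400),interpolation=2); b=cv2.resize(s[190:360,230:430],(470,400))[:,:240*2]
cv2.imwrite('pics/f.png',np.hstack([cv2.resize(a,(420,300)),cv2.resize(b,(353,300))])[...,::-1])
```

```text
(23.235265731811523, 23.44307518005371) [ 467.4 -129.3   70. ]
(21.14040756225586, 21.70775604248047) [473.2   4.8 104. ]
(22.63491439819336, 22.670459747314453) [597.2 139.8  62. ]
(20.735504150390625, 20.913448333740234) [708.6  10.8  50. ]
```

View pics/f.png

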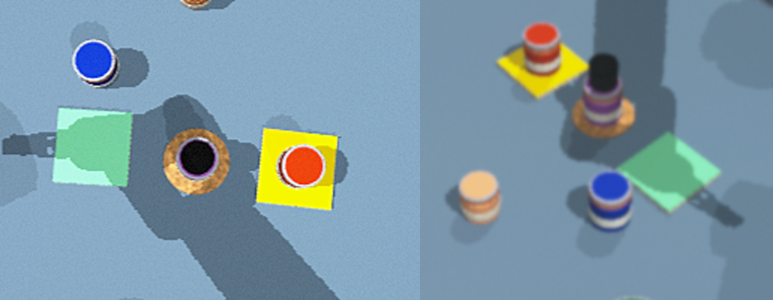

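The final picture shows every item upright and in place: pot on mauve at (197,158), rust at (302,165), blue at (95,62), and the peach jar unmoved.

```bash
python3 -c "
from workcell import manip
print(manip.hand_in())"
```

```text
the job is handed in; nothing more can be done
None
```

The job is handed in at about 27 s: rust-red jar on the yellow tile, mauve jar on the cork mat with the black pot on top, blue jar behind the mint tile; by the last camera check all stand upright within about 3 mm of their places, and the peach jar has not moved.

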